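# Put away the round-tipped welding horns by size

## Task

After a tool change on the ultrasonic welding bench, put the four round-tipped horns away: stand each one upright, tip up, in the white storage cup of its size, the smallest horn in the smallest cup and so on up to the largest in the largest. Do not knock any horn over, and leave the two flat-bladed horns standing where they are.

Things in the scene. Friction and masses are not known exactly. Their poses are not given: they have to be found in the camera images.
- horn_s_mid (a point): The smallest round-tipped welding horn: a loose bare-metal turned part standing upright on the bench, 80 mm tall. Its round body is 26 mm across for the lower 40 mm, a short cone follows, and the top 34 mm is a round stem 14 mm across with a flat end, a good place to grip. Round about its own z axis, which points up. This point is on its axis, half-way up (40 mm above its underside).
- horn_m_mid (a point): The second smallest round-tipped welding horn: a loose bare-metal turned part standing upright on the bench, 86 mm tall. Its round body is 36 mm across for the lower 43 mm, a short cone follows, and the top 36 mm is a round stem 18 mm across with a flat end, a good place to grip. Round about its own z axis, which points up. This point is on its axis, half-way up (43 mm above its underside).
- horn_l_mid (a point): The second largest round-tipped welding horn: a loose bare-metal turned part standing upright on the bench, 92 mm tall. Its round body is 46 mm across for the lower 46 mm, a short cone follows, and the top 39 mm is a round stem 22 mm across with a flat end, a good place to grip. Round about its own z axis, which points up. This point is on its axis, half-way up (46 mm above its underside).
- horn_xl_mid (a point): The largest round-tipped welding horn: a loose bare-metal turned part standing upright on the bench, 98 mm tall. Its round body is 56 mm across for the lower 49 mm, a short cone follows, and the top 41 mm is a round stem 26 mm across with a flat end, a good place to grip. Round about its own z axis, which points up. This point is on its axis, half-way up (49 mm above its underside).
- cup_s: The smallest storage cup: a low round white plastic cup fixed to the bench, 54 mm across outside, with a round pocket 42 mm across and 12 mm deep, for the horn with the 26 mm body. Rim 16 mm above the bench, pocket floor 4 mm above the bench. Origin: centre of its underside, on the bench; z up.
- cup_m: The second smallest storage cup: a low round white plastic cup fixed to the bench, 64 mm across outside, with a round pocket 52 mm across and 12 mm deep, for the horn with the 36 mm body. Rim 16 mm above the bench, pocket floor 4 mm above the bench. Origin: centre of its underside, on the bench; z up.
- cup_l: The second largest storage cup: a low round white plastic cup fixed to the bench, 74 mm across outside, with a round pocket 62 mm across and 12 mm deep, for the horn with the 46 mm body. Rim 16 mm above the bench, pocket floor 4 mm above the bench. Origin: centre of its underside, on the bench; z up.
- cup_xl: The largest storage cup: a low round white plastic cup fixed to the bench, 84 mm across outside, with a round pocket 72 mm across and 12 mm deep, for the horn with the 56 mm body. Rim 16 mm above the bench, pocket floor 4 mm above the bench. Origin: centre of its underside, on the bench; z up.
- blade_a_mid (a point): The narrower blade horn, not part of the job: a loose bare-metal horn standing upright, 88 mm tall, round body 36 mm across for the lower 40 mm, above it a flat upright blade 44 mm wide (along its own y) and 9 mm thick (along its own x). This point is on its axis, half-way up (44 mm above its underside).
- blade_b_mid (a point): The wider blade horn, not part of the job: a loose bare-metal horn standing upright, 94 mm tall, round body 46 mm across for the lower 43 mm, above it a flat upright blade 54 mm wide (along its own y) and 9 mm thick (along its own x). This point is on its axis, half-way up (47 mm above its underside).
Things that resemble listed ones, but are neither listed nor needed, are in the scene too. Leave any black, red or yellow look-alike of the cup_s alone.

How it is judged:
At the end, for the whole second after the job is handed in: Each of the four round-tipped horns stands upright (within 0.12 rad) and at rest on the pocket floor of the cup of its own size (within 12 mm of the cup's axis, height within 5 mm of fully seated), and both blade horns stand upright within 20 mm of where they started (horizontal distance between horn_s_mid and cup_s below 0.012 m and z of horn_s_mid in the frame of cup_s between 0.039 and 0.049 m and angle between each of horn_s_mid, horn_m_mid, horn_l_mid, horn_xl_mid, blade_a_mid, blade_b_mid's own z axis and vertical below 0.12 rad and linear speed of each of horn_s, horn_m, horn_l, horn_xl below 0.02 m/s and horizontal distance between horn_m_mid and cup_m below 0.012 m and z of horn_m_mid in the frame of cup_m between 0.042 and 0.052 m and horizontal distance between horn_l_mid and cup_l below 0.012 m and z of horn_l_mid in the frame of cup_l between 0.045 and 0.055 m and horizontal distance between horn_xl_mid and cup_xl below 0.012 m and z of horn_xl_mid in the frame of cup_xl between 0.048 and 0.058 m and distance of each of blade_a_mid, blade_b_mid from where it was at the start of the episode below 0.02 m); the robot touches nothing.
It fails at once if a round-tipped horn is knocked over (angle between any of horn_s_mid, horn_m_mid, horn_l_mid, horn_xl_mid's own z axis and vertical above 0.9 rad).
It fails at once if a blade horn is moved more than 20 mm or knocked over ((distance of blade_a_mid from where it was at the start of the episode above 0.02 m or angle between blade_a_mid's own z axis and vertical above 0.5 rad) or (distance of blade_b_mid from where it was at the start of the episode above 0.02 m or angle between blade_b_mid's own z axis and vertical above 0.5 rad)).
It also fails if it takes over 102 s, if anything falls off the work surface, if the arm or the gripper's body presses on something with over 40 N, if the wrist force passes 120 N, or if a joint passes its speed limit or range.

## Robot

A 6-joint arm with a two-finger parallel gripper is mounted at the origin on the work surface. World frame = base frame: x ahead of the robot, y to its left, z up, the work surface at z = 0. Lengths are in m, angles in rad, forces in N, time in s.
With the tool pointing down it reaches from about 0.425 to 0.95 m from the base axis. Payload 3.5 kg.
Tool frame: the origin (TCP) lies midway between the tips of the shut fingers; the grasp point (between the pads) lies 19 mm behind it; z points along the fingers, y is the line along which they close (so a half turn about z gives the same grasp; the last joint's range is limited). The gripper opens to 85 mm and grips with 20 to 120 N. Pads are 22 mm wide; open, the fingers measure 114 mm over their backs; the gripper's body (76 mm by 85 mm) begins 54 mm behind the grasp point. The pads swing forward as they close: fully open they stand 13 mm farther back than shut.
Start: joints at [-1.38, 0.286, 1.577, -0, 1.279, -0.15], TCP at [0.226, -0.636, 0.231] pointing down, gripper open.
Joint ranges: [-2.77, 2.77], [-0.9, 2.22], [0.21, 2.48], [-1.53, 4.67], [0.24, 2.81], [-2.84, 2.84]. Speed limits (rad/s): [2.79, 2.79, 3.14, 3.14, 3.14, 3.14].

## Interface

Orientations are given as a unit quaternion [x, y, z, w].
In Python, from plant import get_state, read_camera, ctrl gives the robot as it stands.
- The arm moves only by the shell command python3 -m crank 'ROWS' [FORCE]. ROWS is JSON, a list of rows, each a list of 3 entries, a list of its own where there are three numbers: the shift along the tool's x, y, z in mm, then the turn about the tool's z in degrees, then the closure in counts, from 0 (fully open) to 255 (shut). In form: [[[tx, ty, tz], yaw, claw], ...]. A call has 1 to 10 rows; each row is the pose to reach, as a shift and turn from the pose commanded when the call began, along the tool's axes at that moment; what a row does not reach only later rows make up. A row lasts 1/10 s, in which the tool goes at most 50 mm and 8.59 degrees, less where a joint would pass 70% of its speed; a pose out of reach is approached as far as the arm can. A call with a gripper value outside its range is refused whole. The fingers move at their own pace and stop on an object; FORCE is the grip in N (left out, the last holds). Time passes only in rows, so rows that repeat a pose let the fingers close. It gives the time, the measured TCP pose, the force, the opening and the grip force at its end, in the units of the state.
- get_state(): the state, without advancing time (a new reading comes with each control period).
- read_camera(name): name is "scene" or "top"; returns a dict with "frame" (480x640x3 uint8, blue, green, red), "range_z" (480x640 float32, m along the optical axis (not along the pixel's ray), 0 where there is no reading), "vfov" (degrees; the focal length in pixels is half the picture's height over the tangent of half this angle, whatever the lens; pixels are square), "cx", "cy" (the principal point, pixels), "origin" and "orientation" of the camera in the world. Camera axes: x right, y down, z forward; pixel columns grow to the right and rows downward; lengths in m; the calibration is good to about 2 mm. A picture is of the moment at which its call begins.
- ctrl.sign_off(): hands the job in; it is judged then, once.
The state is a dict: "time": time; "qpos": joint angles; "dq": joint speeds; "joint_efforts": joint torques, N m; "eef_pos": TCP position; "tcp_rot": TCP orientation; "contact_force": force on the tool from outside, world axes, zero at the start; "wrist_torque": the same for the moment, N m; "opening": opening from 0.0 (shut) to 1.0 (fully open); "finger_force": force on a finger pad.
Only numpy, scipy, OpenCV 4.12 (cv2) and the standard library are available. Lean on these libraries where they do the work, as an engineer would, in place of code of your own. Each camera call takes 0.05 s, during which the arm holds its last target. There are 200 camera calls.

## Working session

There is one attempt and no reset: what is moved stays moved. The work goes in short steps, Python scripts to look and compute and a shell command to move; the robot and the scene stay as the last step left them, time stands still between calls to the robot, and variables do not carry over. Pictures are saved under pics/ and viewed, at most 14 in all, crops included, and the job is handed in when it is done.

```bash
ls; mkdir -p pics
cat > h.py <<'E'
import numpy as np, cv2
from scipy.spatial.transform import Rotation as R
from plant import get_state, read_camera, ctrl
def pts(c):
    h,w=c["range_z"].shape; f=h/2/np.tan(np.radians(c["vfov"])/2)
    v,u=np.mgrid[:h,:w]; z=c["range_z"]
    p=np.stack([(u-c["cx"])/f*z,(v-c["cy"])/f*z,z],-1)
    return p@R.from_quat(c["orientation"]).as_matrix().T+np.array(c["origin"])
E
python3 - <<'E'
from h import *
s=get_state();print(s)
for n in("scene","top"):
    c=read_camera(n);cv2.imwrite(f"pics/{n}0.png",c["frame"]);print(n,c["vfov"],c["cx"],c["cy"],c["origin"],c["orientation"],(c["range_z"]>0).mean())
    np.savez(f"{n}0.npz",**c)
E
```

```text
pics
{'time': 0.0, 'qpos': array([-1.37998837e+00,  2.87184403e-01,  1.57817020e+00, -6.40606977e-06,
        1.27861112e+00, -1.50030466e-01]), 'dq': array([-0.00028773,  0.00261337, -0.00146022, -0.00018264,  0.00086079,
       -0.00061594]), 'joint_efforts': array([-2.30592667e-05, -4.05978942e+01, -2.92627984e+01, -2.16356048e-04,
        5.79200860e-03,  1.38913060e-05]), 'eef_pos': array([ 0.22551825, -0.63551538,  0.22993837]), 'tcp_rot': array([ 9.85512906e-01,  1.69596298e-01, -2.72558230e-05, -1.18622545e-03]), 'contact_force': array([ 0.48541556, -0.43062189,  0.48619062]), 'wrist_torque': array([-0.02143835, -0.00226152,  0.00052095]), 'finger_force': 0.0, 'opening': 1.0051520392634061}
scene 53.60202177392473 317.52208832643487 235.3333935870591 [0.94555112 0.41718979 0.69661006] [ 0.35010661  0.86105128 -0.34059913 -0.14145065] 0.9961686197916667
top 47.34731023845654 326.62756321324883 252.88699106304426 [0.36190678 0.01889984 1.14215954] [ 0.71329886 -0.69581585  0.06264895 -0.05585819] 0.9961067708333333
```

View pics/scene0.png

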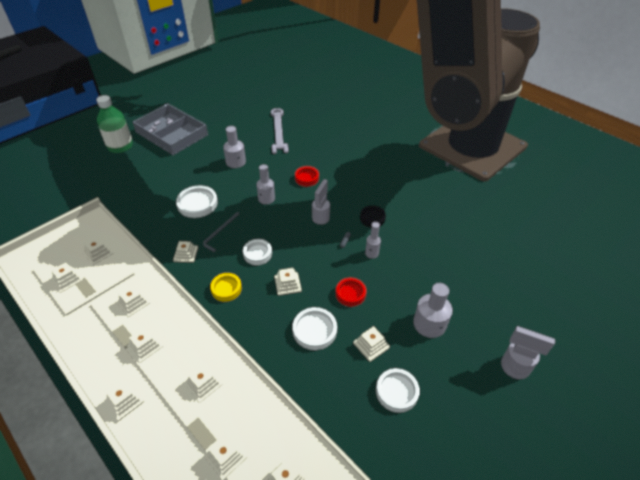

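View pics/top0.png

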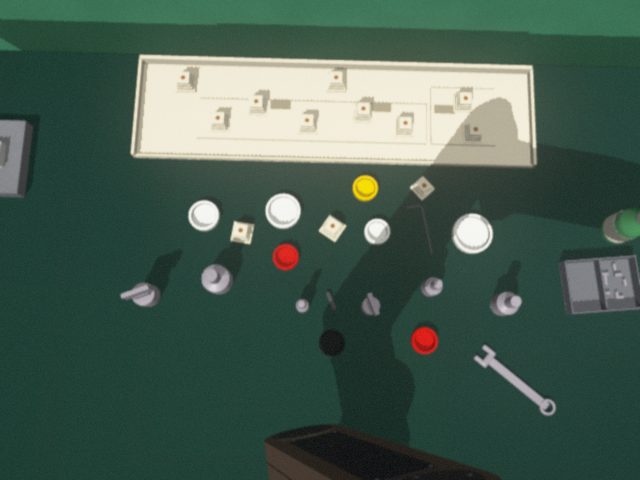

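Run:
```python
from h import *
for n in("top","scene"):
    c=dict(np.load(f"{n}0.npz"));P=pts(c);z=P[...,2]
    print(n,"table",np.median(z))
    for lo,hi,name in((.07,.11,"tops"),(.008,.022,"rims")):
        m=((z>lo)&(z<hi)&(c["range_z"]>0)&(P[...,0]>0.1)).astype(np.uint8)
        k,l,st,ce=cv2.connectedComponentsWithStats(m)
        for i in range(1,k):
            if st[i,4]<25: continue
            q=P[l==i]; print(name,st[i].tolist(),"bbmid",((q.min(0)+q.max(0))/2).round(4),"ext",np.ptp(q,0).round(3),"zmed",np.median(q[:,2]).round(4), c["frame"][l==i].mean(0).round())
```

```text
top table 0.0011199929291354493
tops [615, 208, 25, 30, 566] bbmid [ 0.6199 -0.5889  0.0899] ext [0.057 0.042 0.04 ] zmed 0.0902 [ 76. 115.  65.]
tops [204, 268, 16, 15, 177] bbmid [0.4913 0.2327 0.0869] ext [0.026 0.025 0.034] zmed 0.0981 [161. 154. 160.]
tops [432, 279, 10, 10, 78] bbmid [ 0.4867 -0.2048  0.0809] ext [0.017 0.017 0.02 ] zmed 0.0865 [147. 141. 146.]
tops [120, 284, 33, 15, 212] bbmid [0.457  0.3767 0.0858] ext [0.028 0.053 0.03 ] zmed 0.0929 [150. 144. 149.]
tops [367, 292, 12, 23, 129] bbmid [ 0.4451 -0.0797  0.0816] ext [0.042 0.022 0.022] zmed 0.088 [113. 108. 112.]
tops [506, 295, 15, 12, 141] bbmid [ 0.4562 -0.3534  0.0838] ext [0.021 0.021 0.027] zmed 0.0924 [155. 149. 153.]
tops [298, 300, 7, 7, 42] bbmid [0.4423 0.058  0.0785] ext [0.012 0.012 0.015] zmed 0.0806 [170. 163. 169.]
rims [132, 60, 404, 107, 19022] bbmid [8.648e-01 7.000e-04 1.500e-02] ext [0.223 0.867 0.014] zmed 0.0124 [197. 217. 223.]
rims [146, 66, 9, 11, 27] bbmid [0.9519 0.4115 0.01  ] ext [0.022 0.019 0.003] zmed 0.0092 [200. 220. 226.]
rims [160, 69, 18, 23, 122] bbmid [0.9325 0.3673 0.01
[... 8738 characters left out ...]
 zmed 0.0139 [ 10.  14. 170.]
rims [293, 308, 44, 40, 528] bbmid [0.6436 0.1054 0.0128] ext [0.073 0.074 0.01 ] zmed 0.014 [210. 211. 204.]
rims [414, 313, 33, 23, 154] bbmid [0.5012 0.2348 0.0151] ext [0.036 0.052 0.014] zmed 0.0148 [95. 88. 87.]
rims [357, 337, 30, 19, 199] bbmid [0.5975 0.1905 0.0148] ext [0.034 0.038 0.013] zmed 0.0147 [151. 167. 166.]
rims [503, 352, 29, 25, 157] bbmid [0.4695 0.3767 0.0151] ext [0.022 0.046 0.014] zmed 0.0147 [90. 83. 82.]
rims [377, 369, 42, 42, 567] bbmid [0.6289 0.2717 0.0128] ext [0.063 0.064 0.009] zmed 0.0141 [211. 212. 204.]
rims [104, 382, 40, 39, 394] bbmid [ 9.345e-01 -4.000e-04  1.510e-02] ext [0.044 0.043 0.014] zmed 0.0135 [183. 200. 199.]
```

Both views agree to about 1 mm. Round horns, in m: S (0.4425, 0.058), M (0.487, -0.2055), L (0.457, -0.3535), XL (0.4915, 0.233). White cups: s (0.603, -0.094), m (0.6285, 0.272), l (0.643, 0.1055), xl (0.605, -0.294). Blades in the top view sit at pixels (372, 303) and (140, 293). First move goes above L and lines the tool up with the world axes.

```bash
python3 -m crank '[[[31,-19,0],2,0],[[62,-38,0],4,0],[[94,-57,0],7,0],[[125,-75,0],10,0],[[156,-94,0],12,0],[[187,-113,0],14,0],[[219,-132,0],16,0],[[250,-151,0],18,0],[[281,-170,0],19.5,0],[[312,-188,0],19.5,0]]' 80; python3 -m crank '[[[0,0,0],0,0],[[0,0,0],0,0]]'
python3 - <<'E'
from h import *
s=get_state();print(s["eef_pos"],R.from_quat(s["tcp_rot"]).as_matrix().round(4))
c=dict(np.load("top0.npz"));P=pts(c);z=P[...,2]
for x,y in((.598,.191),(.605,0),(.701,-.187)):
    print(z[(abs(P[...,0]-x)<.025)&(abs(P[...,1]-y)<.025)].max())
E
```

```text
time: 1.1
eef_pos: [0.4574, -0.3531, 0.2308]
tcp_rot: [1.0, 0.0, -0.0, -0.0]
contact_force: [0.8, -0.8, -0.5]
opening: 1.001
finger_force: 0.0
time: 1.3
eef_pos: [0.457, -0.354, 0.2309]
tcp_rot: [1.0, 0.001, -0.0, -0.0]
contact_force: [0.3, 0.1, -0.6]
opening: 1.005
finger_force: 0.0
[ 0.45702863 -0.35395502  0.23086304] [[ 1.0e+00  2.4e-03 -8.0e-04]
 [ 2.4e-03 -1.0e+00  3.0e-04]
 [-8.0e-04 -3.0e-04 -1.0e+00]]
0.033246121090862335
0.03427623010355352
0.03046216673133917
```

The tool is now aligned: x = world x, y = -world y, z = down. I'll descend on L and close.

```bash
python3 -m crank '[[[0,0,25],0,0],[[0,0,50],0,0],[[0,0,75],0,0],[[0,0,100],0,0],[[0,0,125],0,0],[[0,0,145],0,0],[[0,0,158],0,0],[[0,0,170],0,0],[[0,0,170],0,0],[[0,0,170],0,0]]'; python3 -m crank '[[[0,0,0],0,255],[[0,0,0],0,255],[[0,0,0],0,255],[[0,0,0],0,255],[[0,0,0],0,255],[[0,0,0],0,255],[[0,0,0],0,255],[[0,0,0],0,255]]' 80
```

```text
time: 2.3
eef_pos: [0.457, -0.3553, 0.0618]
tcp_rot: [1.0, 0.0, 0.0, 0.0]
contact_force: [0.0, 0.2, -0.1]
opening: 1.003
finger_force: 0.0
time: 3.1
eef_pos: [0.4572, -0.3551, 0.062]
tcp_rot: [1.0, 0.0, 0.0, 0.0]
contact_force: [0.3, 0.4, 5.0]
opening: 0.231
finger_force: 78.6
```

```bash
python3 -m crank '[[[0,0,-8],0,255],[[0,0,-20],0,255],[[0,0,-36],0,255],[[0,0,-54],0,255],[[0,0,-72],0,255],[[0,0,-90],0,255],[[0,0,-105],0,255],[[0,0,-115],0,255],[[0,0,-120],0,255],[[0,0,-120],0,255]]'; python3 -m crank '[[[4,-10,0],0,255],[[12,-28,0],0,255],[[20,-51,0],0,255],[[30,-75,0],0,255],[[40,-100,0],0,255],[[51,-126,0],0,255],[[61,-152,0],0,255],[[72,-178,0],0,255],[[82,-204,0],0,255],[[93,-230,0],0,255]]'; python3 -m crank '[[[10,-26,0],0,255],[[20,-52,0],0,255],[[30,-78,0],0,255],[[41,-104,0],0,255],[[52,-130,0],0,255],[[63,-156,0],0,255],[[74,-182,0],0,255],[[83,-204,0],0,255],[[90,-222,0],0,255],[[93,-231,0],0,255]]'; python3 -m crank '[[[0,0,0],0,255],[[0,0,0],0,255]]'
```

```text
time: 4.1
eef_pos: [0.457, -0.3548, 0.182]
tcp_rot: [1.0, 0.0, 0.0, 0.0]
contact_force: [0.3, -1.1, -2.4]
opening: 0.235
finger_force: 78.3
time: 5.1
eef_pos: [0.5493, -0.1225, 0.1799]
tcp_rot: [1.0, 0.0, -0.001, -0.001]
contact_force: [0.8, -0.4, -2.0]
opening: 0.23
finger_force: 78.4
time: 6.1
eef_pos: [0.6423, 0.1084, 0.1802]
tcp_rot: [1.0, 0.001, -0.001, -0.0]
contact_force: [0.3, 0.0, -2.9]
opening: 0.234
finger_force: 78.4
time: 6.3
eef_pos: [0.6423, 0.106, 0.1809]
tcp_rot: [1.0, 0.0, -0.001, 0.0]
contact_force: [-0.3, -0.4, -2.8]
opening: 0.231
finger_force: 78.4
```

Run:
```python
from h import *
s=get_state();t=s["eef_pos"];print(t,s["contact_force"],s["finger_force"])
for n in("top","scene"):
    c=read_camera(n);P=pts(c);q=P.reshape(-1,3)
    m=(abs(P-t)[...,:2].max(-1)<.045)&(P[...,2]>.1)&(P[...,2]<.166)
    q=P[m];print(n,q.min(0),q.max(0),len(q))
    cv2.imwrite(f"pics/{n}1.png",c["frame"])
```

```text
[0.64226541 0.10595891 0.18089781] [-0.3046027  -0.43226747 -2.77637239] 78.43135714530945Traceback (most recent call last):
  File "<stdin>", line 6, in <module>
    return umr_minimum(a, axis, None, out, keepdims, initial, where)
ValueError: zero-size array to reduction operation minimum which has no identity
```

Carrying L (2.8 N). Top view is blocked by the gripper, so I'll check with the scene camera after lowering.

```bash
python3 -m crank '[[[0,0,12],0,255],[[0,0,32],0,255],[[0,0,54],0,255],[[0,0,74],0,255],[[0,0,90],0,255],[[0,0,100],0,255],[[0,0,107],0,255],[[0,0,111],0,255],[[0,0,114],0,255],[[0,0,114],0,255]]'
python3 - <<'E'
from h import *
c=read_camera("scene");cv2.imwrite("pics/scene1.png",cv2.resize(c["frame"][200:420,200:520],(800,550)))
E
```

```text
time: 7.35
eef_pos: [0.6429, 0.1064, 0.0677]
tcp_rot: [1.0, 0.0, 0.0, 0.0]
contact_force: [-1.2, -0.2, -1.9]
opening: 0.232
finger_force: 78.4
```

View pics/scene1.png

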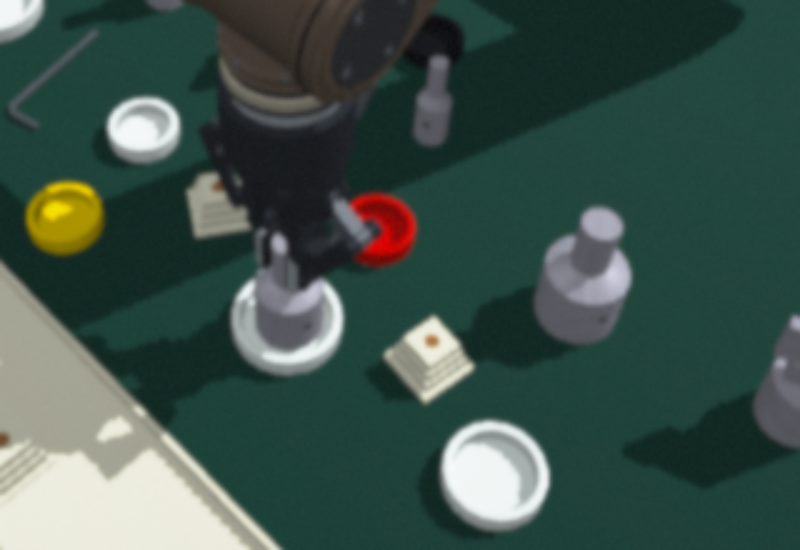

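The crop shows L centred in its cup (horn at pixel 290, 310, cup ring around it). Releasing, then on to XL.

```bash
python3 -m crank '[[[0,0,0],0,120],[[0,0,0],0,100],[[0,0,0],0,60],[[0,0,0],0,30],[[0,0,0],0,0],[[0,0,0],0,0],[[0,0,0],0,0]]'; python3 -m crank '[[[0,0,-6],0,0],[[0,0,-20],0,0],[[0,0,-40],0,0],[[0,0,-60],0,0],[[0,0,-80],0,0],[[0,0,-100],0,0],[[0,0,-100],0,0]]'; python3 -m crank '[[[-10,-8,0],0,0],[[-28,-24,0],0,0],[[-48,-40,0],0,0],[[-68,-57,0],0,0],[[-88,-74,0],0,0],[[-108,-91,0],0,0],[[-128,-107,0],0,0],[[-143,-120,0],0,0],[[-151,-127,0],0,0],[[-151,-127,0],0,0]]'; python3 -m crank '[[[0,0,0],0,0]]'
python3 - <<'E'
from h import *
c=read_camera("scene");P=pts(c)
for x,y in ((.643,.1055),(.4915,.233)):
    q=P[(abs(P[...,0]-x)<.03)&(abs(P[...,1]-y)<.03)&(P[...,2]>.065)&(P[...,2]<.11)];print((q.min(0)+q.max(0))/2,q.max(0)-q.min(0))
E
```

```text
time: 8.1
eef_pos: [0.6426, 0.1064, 0.0673]
tcp_rot: [1.0, 0.0, -0.0, 0.0]
contact_force: [0.5, 0.9, -0.5]
opening: 0.998
finger_force: 0.0
time: 8.8
eef_pos: [0.6453, 0.1065, 0.1729]
tcp_rot: [1.0, 0.0, 0.005, -0.0]
contact_force: [1.1, -0.0, -0.1]
opening: 1.0
finger_force: 0.0
time: 9.8
eef_pos: [0.4903, 0.2341, 0.1668]
tcp_rot: [1.0, 0.001, -0.0, 0.0]
contact_force: [-0.2, -0.8, 0.1]
opening: 1.0
finger_force: 0.0
time: 9.9
eef_pos: [0.4919, 0.2332, 0.1673]
tcp_rot: [1.0, 0.0, 0.0, 0.0]
contact_force: [0.3, -0.6, -0.1]
opening: 0.999
finger_force: 0.0
[0.64264207 0.10661887 0.08131577] [0.02216543 0.02152811 0.03200568]
[0.49223899 0.23335881 0.08213307] [0.02585554 0.02533081 0.03418439]
```

```bash
python3 -m crank '[[[0,0,15],0,0],[[0,0,35],0,0],[[0,0,55],0,0],[[0,0,75],0,0],[[0,0,90],0,0],[[0,0,101],0,0],[[0,0,101],0,0],[[0,0,101],0,0]]'; python3 -m crank '[[[0,0,0],0,255],[[0,0,0],0,255],[[0,0,0],0,255],[[0,0,0],0,255],[[0,0,0],0,255],[[0,0,0],0,255],[[0,0,0],0,255],[[0,0,0],0,255]]' 80;  python3 -m crank '[[[0,0,-8],0,255],[[0,0,-20],0,255],[[0,0,-36],0,255],[[0,0,-54],0,255],[[0,0,-72],0,255],[[0,0,-90],0,255],[[0,0,-105],0,255],[[0,0,-115],0,255],[[0,0,-120],0,255],[[0,0,-120],0,255]]'
```

```text
time: 10.75
eef_pos: [0.492, 0.2333, 0.0665]
tcp_rot: [1.0, 0.0, 0.0, -0.0]
contact_force: [-0.7, 0.1, 0.7]
opening: 1.0
finger_force: 0.0
time: 11.55
eef_pos: [0.4921, 0.2334, 0.0671]
tcp_rot: [1.0, 0.0, 0.001, -0.0]
contact_force: [-1.1, -1.2, 4.9]
opening: 0.282
finger_force: 78.6
time: 12.55
eef_pos: [0.4917, 0.2334, 0.1868]
tcp_rot: [1.0, 0.0, 0.0, -0.0]
contact_force: [0.8, 0.4, -3.6]
opening: 0.285
finger_force: 78.6
```

```bash
python3 -m crank '[[[2,10,0],0,255],[[6,30,0],0,255],[[12,56,0],0,255],[[18,84,0],0,255],[[24,112,0],0,255],[[30,141,0],0,255],[[37,171,0],0,255],[[43,201,0],0,255],[[50,231,0],0,255],[[56,262,0],0,255]]'; python3 -m crank '[[[6,30,0],0,255],[[13,60,0],0,255],[[19,90,0],0,255],[[26,120,0],0,255],[[32,150,0],0,255],[[39,180,0],0,255],[[45,210,0],0,255],[[51,236,0],0,255],[[55,256,0],0,255],[[57,265,0],0,255]]'; python3 -m crank '[[[0,0,0],0,255],[[0,0,0],0,255]]'; python3 -m crank '[[[0,0,12],0,255],[[0,0,32],0,255],[[0,0,54],0,255],[[0,0,74],0,255],[[0,0,90],0,255],[[0,0,100],0,255],[[0,0,107],0,255],[[0,0,111],0,255],[[0,0,114],0,255],[[0,0,114],0,255]]'
```

```text
time: 13.55
eef_pos: [0.547, -0.0304, 0.185]
tcp_rot: [1.0, 0.0, -0.001, -0.0]
contact_force: [0.0, 0.1, -3.1]
opening: 0.28
finger_force: 78.7
time: 14.55
eef_pos: [0.6039, -0.2959, 0.1846]
tcp_rot: [1.0, -0.001, -0.001, -0.0]
contact_force: [-0.1, 0.1, -3.2]
opening: 0.28
finger_force: 78.7
time: 14.75
eef_pos: [0.6043, -0.2929, 0.1854]
tcp_rot: [1.0, 0.0, -0.001, -0.001]
contact_force: [0.1, 0.1, -2.8]
opening: 0.283
finger_force: 78.8
time: 15.75
eef_pos: [0.605, -0.2938, 0.0726]
tcp_rot: [1.0, 0.0, 0.0, 0.0]
contact_force: [0.1, 0.0, -2.9]
opening: 0.282
finger_force: 78.8
```

```bash
python3 -m crank '[[[0,0,0],0,120],[[0,0,0],0,100],[[0,0,0],0,60],[[0,0,0],0,30],[[0,0,0],0,0],[[0,0,0],0,0],[[0,0,0],0,0]]'; python3 -m crank '[[[0,0,-6],0,0],[[0,0,-20],0,0],[[0,0,-40],0,0],[[0,0,-60],0,0],[[0,0,-80],0,0],[[0,0,-100],0,0],[[0,0,-100],0,0]]'; python3 -m crank '[[[-8,-6,0],0,0],[[-22,-17,0],0,0],[[-38,-28,0],0,0],[[-54,-40,0],0,0],[[-70,-52,0],0,0],[[-86,-64,0],0,0],[[-102,-76,0],0,0],[[-112,-84,0],0,0],[[-118,-88,0],0,0],[[-118,-88,0],0,0]]'; python3 -m crank '[[[0,0,0],0,0]]'
python3 - <<'E'
from h import *
c=read_camera("scene");P=pts(c)
for x,y in ((.605,-.294),(.487,-.2055)):
    q=P[(abs(P[...,0]-x)<.03)&(abs(P[...,1]-y)<.03)&(P[...,2]>.065)&(P[...,2]<.11)];print((q.min(0)+q.max(0))/2,q.max(0)-q.min(0))
E
```

```text
time: 16.45
eef_pos: [0.6048, -0.2936, 0.0723]
tcp_rot: [1.0, 0.0, -0.0, -0.0]
contact_force: [0.3, 0.7, 0.6]
opening: 0.999
finger_force: 0.0
time: 17.15
eef_pos: [0.607, -0.295, 0.1781]
tcp_rot: [1.0, 0.0, 0.004, 0.003]
contact_force: [1.3, -1.2, 0.8]
opening: 1.0
finger_force: 0.0
time: 18.15
eef_pos: [0.486, -0.2051, 0.1718]
tcp_rot: [1.0, 0.0, -0.0, -0.0]
contact_force: [0.1, -0.5, -0.5]
opening: 0.997
finger_force: 0.0
time: 18.25
eef_pos: [0.4871, -0.206, 0.1724]
tcp_rot: [1.0, 0.0, 0.0, 0.0]
contact_force: [0.4, -0.1, -0.8]
opening: 1.0
finger_force: 0.0
[ 0.60544686 -0.29280559  0.08429482] [0.02581646 0.02657236 0.0381912 ]
[ 0.4877355  -0.20556188  0.07615274] [0.01803502 0.01909617 0.02174408]
```

```bash
python3 -m crank '[[[0,0,15],0,0],[[0,0,35],0,0],[[0,0,55],0,0],[[0,0,75],0,0],[[0,0,95],0,0],[[0,0,108],0,0],[[0,0,116],0,0],[[0,0,116],0,0],[[0,0,116],0,0]]'; python3 -m crank '[[[0,0,0],0,255],[[0,0,0],0,255],[[0,0,0],0,255],[[0,0,0],0,255],[[0,0,0],0,255],[[0,0,0],0,255],[[0,0,0],0,255],[[0,0,0],0,255]]' 60;  python3 -m crank '[[[0,0,-8],0,255],[[0,0,-20],0,255],[[0,0,-36],0,255],[[0,0,-54],0,255],[[0,0,-72],0,255],[[0,0,-90],0,255],[[0,0,-105],0,255],[[0,0,-115],0,255],[[0,0,-120],0,255],[[0,0,-120],0,255]]'
```

```text
time: 19.2
eef_pos: [0.4872, -0.206, 0.0567]
tcp_rot: [1.0, 0.0, 0.0, 0.0]
contact_force: [0.9, -0.0, -0.1]
opening: 0.997
finger_force: 0.0
time: 20.0
eef_pos: [0.4871, -0.206, 0.0568]
tcp_rot: [1.0, 0.0, 0.0, 0.0]
contact_force: [-0.2, -0.8, 2.7]
opening: 0.191
finger_force: 58.5
time: 21.0
eef_pos: [0.487, -0.2058, 0.1769]
tcp_rot: [1.0, 0.0, 0.0, 0.0]
contact_force: [0.6, 0.6, -1.4]
opening: 0.189
finger_force: 58.5
```

```bash
python3 -m crank '[[[3,-10,0],0,255],[[8,-28,0],0,255],[[15,-51,0],0,255],[[22,-76,0],0,255],[[30,-102,0],0,255],[[38,-129,0],0,255],[[46,-156,0],0,255],[[54,-183,0],0,255],[[62,-210,0],0,255],[[70,-237,0],0,255]]'; python3 -m crank '[[[8,-27,0],0,255],[[16,-54,0],0,255],[[24,-81,0],0,255],[[32,-108,0],0,255],[[40,-135,0],0,255],[[48,-162,0],0,255],[[56,-189,0],0,255],[[63,-213,0],0,255],[[69,-232,0],0,255],[[71,-241,0],0,255]]'; python3 -m crank '[[[0,0,0],0,255],[[0,0,0],0,255]]'; python3 -m crank '[[[0,0,12],0,255],[[0,0,32],0,255],[[0,0,54],0,255],[[0,0,74],0,255],[[0,0,90],0,255],[[0,0,100],0,255],[[0,0,107],0,255],[[0,0,111],0,255],[[0,0,114],0,255],[[0,0,114],0,255]]'
```

```text
time: 22.0
eef_pos: [0.556, 0.0334, 0.1749]
tcp_rot: [1.0, 0.0, -0.001, -0.0]
contact_force: [0.4, -0.3, -2.5]
opening: 0.193
finger_force: 58.6
time: 23.0
eef_pos: [0.6267, 0.2745, 0.1745]
tcp_rot: [1.0, 0.001, -0.001, 0.0]
contact_force: [-0.0, 0.3, -2.0]
opening: 0.189
finger_force: 58.7
time: 23.2
eef_pos: [0.6269, 0.272, 0.1755]
tcp_rot: [1.0, 0.0, -0.001, 0.0]
contact_force: [-0.2, -0.6, -3.2]
opening: 0.192
finger_force: 58.7
time: 24.2
eef_pos: [0.6278, 0.2725, 0.0627]
tcp_rot: [1.0, 0.0, 0.0, -0.0]
contact_force: [0.2, 0.1, -1.3]
opening: 0.19
finger_force: 58.7
```

```bash
python3 -m crank '[[[0,0,0],0,120],[[0,0,0],0,100],[[0,0,0],0,60],[[0,0,0],0,30],[[0,0,0],0,0],[[0,0,0],0,0],[[0,0,0],0,0]]'; python3 -m crank '[[[0,0,-6],0,0],[[0,0,-20],0,0],[[0,0,-40],0,0],[[0,0,-60],0,0],[[0,0,-80],0,0],[[0,0,-105],0,0],[[0,0,-105],0,0]]'; python3 -m crank '[[[-10,12,0],0,0],[[-30,35,0],0,0],[[-54,62,0],0,0],[[-78,90,0],0,0],[[-102,118,0],0,0],[[-126,146,0],0,0],[[-150,174,0],0,0],[[-170,197,0],0,0],[[-180,208,0],0,0],[[-185,214,0],0,0]]'; python3 -m crank '[[[0,0,0],0,0],[[0,0,0],0,0]]'
python3 - <<'E'
from h import *
c=read_camera("scene");P=pts(c)
for x,y in ((.6285,.272),(.4425,.058)):
    q=P[(abs(P[...,0]-x)<.03)&(abs(P[...,1]-y)<.03)&(P[...,2]>.06)&(P[...,2]<.1)];print((q.min(0)+q.max(0))/2,q.max(0)-q.min(0))
E
```

```text
time: 24.9
eef_pos: [0.6276, 0.2724, 0.0623]
tcp_rot: [1.0, 0.0, 0.0, -0.0]
contact_force: [-0.1, 0.2, -0.4]
opening: 0.999
finger_force: 0.0
time: 25.6
eef_pos: [0.6305, 0.2732, 0.1739]
tcp_rot: [1.0, 0.0, 0.005, -0.001]
contact_force: [-0.1, 0.6, 0.8]
opening: 0.998
finger_force: 0.0
time: 26.6
eef_pos: [0.442, 0.0577, 0.1671]
tcp_rot: [1.0, -0.0, 0.0, -0.0]
contact_force: [0.2, 0.4, -0.6]
opening: 0.998
finger_force: 0.0
time: 26.8
eef_pos: [0.4434, 0.0587, 0.1676]
tcp_rot: [1.0, 0.0, 0.0, -0.0]
contact_force: [0.4, -0.5, 0.2]
opening: 1.0
finger_force: 0.0
[0.62909169 0.27180517 0.07620222] [0.01756165 0.01728241 0.03239885]
[0.44259962 0.05860787 0.07086408] [0.01410294 0.0128446  0.02164919]
```

```bash
python3 -m crank '[[[0,0,15],0,0],[[0,0,35],0,0],[[0,0,55],0,0],[[0,0,75],0,0],[[0,0,95],0,0],[[0,0,108],0,0],[[0,0,117],0,0],[[0,0,117],0,0],[[0,0,117],0,0]]'; python3 -m crank '[[[0,0,0],0,255],[[0,0,0],0,255],[[0,0,0],0,255],[[0,0,0],0,255],[[0,0,0],0,255],[[0,0,0],0,255],[[0,0,0],0,255],[[0,0,0],0,255]]' 50;  python3 -m crank '[[[0,0,-8],0,255],[[0,0,-20],0,255],[[0,0,-36],0,255],[[0,0,-54],0,255],[[0,0,-72],0,255],[[0,0,-90],0,255],[[0,0,-105],0,255],[[0,0,-115],0,255],[[0,0,-120],0,255],[[0,0,-120],0,255]]'
```

```text
time: 27.75
eef_pos: [0.4433, 0.0584, 0.0508]
tcp_rot: [1.0, 0.0, 0.0, 0.0]
contact_force: [0.3, -0.5, 0.6]
opening: 0.998
finger_force: 0.0
time: 28.55
eef_pos: [0.443, 0.0582, 0.0507]
tcp_rot: [1.0, 0.0, 0.0, 0.0]
contact_force: [-0.7, 0.5, 1.9]
opening: 0.145
finger_force: 48.7
time: 29.55
eef_pos: [0.4429, 0.0583, 0.171]
tcp_rot: [1.0, 0.0, 0.001, 0.0]
contact_force: [0.6, 0.0, -1.0]
opening: 0.143
finger_force: 48.7
```

```bash
python3 -m crank '[[[8,8,0],0,255],[[24,23,0],0,255],[[44,42,0],0,255],[[66,62,0],0,255],[[88,84,0],0,255],[[110,105,0],0,255],[[130,124,0],0,255],[[146,139,0],0,255],[[156,148,0],0,255],[[160,152,0],0,255]]'; python3 -m crank '[[[0,0,0],0,255],[[0,0,0],0,255]]'; python3 -m crank '[[[0,0,12],0,255],[[0,0,32],0,255],[[0,0,54],0,255],[[0,0,74],0,255],[[0,0,90],0,255],[[0,0,100],0,255],[[0,0,107],0,255],[[0,0,111],0,255],[[0,0,114],0,255],[[0,0,114],0,255]]'
```

```text
time: 30.55
eef_pos: [0.6031, -0.0947, 0.1691]
tcp_rot: [1.0, -0.0, -0.001, -0.0]
contact_force: [-0.2, 1.0, -0.8]
opening: 0.147
finger_force: 48.7
time: 30.75
eef_pos: [0.6021, -0.093, 0.1699]
tcp_rot: [1.0, 0.0, -0.001, -0.0]
contact_force: [-0.2, -1.2, -0.4]
opening: 0.147
finger_force: 48.7
time: 31.75
eef_pos: [0.603, -0.0937, 0.0566]
tcp_rot: [1.0, 0.0, 0.0, 0.0]
contact_force: [-0.3, 0.2, -0.4]
opening: 0.143
finger_force: 48.7
```

Release, retreat up, and check everything.

```bash
python3 -m crank '[[[0,0,0],0,120],[[0,0,0],0,100],[[0,0,0],0,60],[[0,0,0],0,30],[[0,0,0],0,0],[[0,0,0],0,0],[[0,0,0],0,0]]'; python3 -m crank '[[[0,0,-6],0,0],[[0,0,-20],0,0],[[0,0,-40],0,0],[[0,0,-65],0,0],[[0,0,-90],0,0],[[0,0,-115],0,0],[[0,0,-140],0,0],[[0,0,-160],0,0],[[0,0,-170],0,0],[[0,0,-170],0,0]]'; python3 -m crank '[[[-10,0,0],0,0],[[-30,0,0],0,0],[[-50,0,0],0,0],[[-70,0,0],0,0],[[-80,0,0],0,0],[[-80,0,0],0,0],[[-80,0,0],0,0]]'
python3 - <<'E'
from h import *
c=read_camera("scene");P=pts(c);cv2.imwrite("pics/scene2.png",c["frame"])
for x,y in ((.603,-.094),(.6285,.272),(.643,.1055),(.605,-.294),(.445,-.08),(.458,.377)):
    q=P[(abs(P[...,0]-x)<.035)&(abs(P[...,1]-y)<.035)&(P[...,2]>.065)&(P[...,2]<.11)];print((q.min(0)+q.max(0))/2,q.max(0))
E
```

```text
time: 32.45
eef_pos: [0.6027, -0.0936, 0.0564]
tcp_rot: [1.0, 0.0, 0.0, -0.0]
contact_force: [0.3, -1.1, -0.3]
opening: 0.999
finger_force: 0.0
time: 33.45
eef_pos: [0.6038, -0.0939, 0.2293]
tcp_rot: [1.0, 0.0, 0.002, 0.001]
contact_force: [0.0, -0.2, -0.4]
opening: 1.001
finger_force: 0.0
time: 34.15
eef_pos: [0.5227, -0.0937, 0.2259]
tcp_rot: [1.0, 0.0, -0.0, -0.0]
contact_force: [-0.5, 0.1, 0.0]
opening: 1.002
finger_force: 0.0
[ 0.6030011  -0.09375324  0.07511095] [ 0.60992265 -0.08667349  0.08506242]
[0.62891141 0.27182444 0.07873643] [0.63790359 0.28030395 0.09210674]
[0.64252773 0.10682937 0.08140913] [0.65318837 0.11780173 0.09748371]
[ 0.60504422 -0.29325383  0.0841652 ] [ 0.61779717 -0.28049695  0.10312538]
[ 0.44458443 -0.08022765  0.07688087] [ 0.46672605 -0.06868926  0.08863795]
[0.45796661 0.37681069 0.08028093] [0.47261339 0.40307465 0.09551944]
```

View pics/scene2.png

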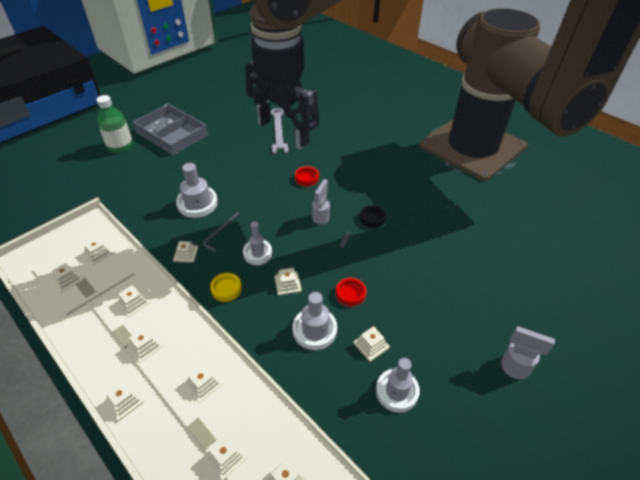

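All four horns stand in their cups, at pixels (194, 192), (257, 245), (315, 320) and (401, 382). Their tops are at 85, 92, 97 and 103 mm, about 4 mm above their own heights plus the calibration error, so they are seated. The blades have not moved, and the gripper is clear.

```bash
python3 -c "
from plant import ctrl
print(ctrl.sign_off())"
```

```text
the job is handed in; nothing more can be done
None
```

The job is handed in at about 34 s: all four round-tipped horns stand seated within about 2 mm of the centre of their own cups, and both blade horns are where they started; the hand-in did not report a verdict.

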